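# Fit the chopper blade and weigh out the radish for the next batch

## Robot

A 6-joint arm with a two-finger parallel gripper is mounted at the origin on the work surface. World frame = base frame: x ahead of the robot, y to its left, z up, the work surface at z = 0. Lengths are in mm, angles in rad, forces in N, time in s.
With the tool pointing down it reaches from about 350 to 775 mm from the base axis. Payload 7.3 kg.
Tool frame: the origin (TCP) lies midway between the tips of the shut fingers; the grasp point (between the pads) lies 19 mm behind it; z points along the fingers, y is the line along which they close (so a half turn about z gives the same grasp; the last joint's range is limited). The gripper opens to 92 mm and grips with 3 to 60 N. Pads are 19 mm wide; open, the fingers measure 130 mm over their backs; the gripper's body (75 mm by 190 mm) begins 47 mm behind the grasp point.
Start: joints at [-1.415, 0.342, 1.524, -0, 1.275, -0.146], TCP at [156.073, -501.284, 226.741] pointing down, gripper open.
Joint ranges: [-2.53, 2.53], [-0.77, 2.02], [0.04, 2.7], [-1, 4.14], [0.28, 2.66], [-3.11, 3.11]. Speed limits (rad/s): [2.57, 2.57, 3.14, 3.14, 3.14, 3.14].

## Interface

Orientations are given as [roll, pitch, yaw] about the fixed x, y, z axes, in that order (R = Rz(yaw) Ry(pitch) Rx(roll)).
In Python, from plant import bot gives the robot as it stands.
- The arm moves only by the tool jog_arm, never from a script. Its arguments are lists of equal length, an entry for each row: "dp": the shift along the tool's x, y, z in m, a list of three; "twist": the turn about the tool's z in degrees. A call has 1 to 10 rows; each row shifts and turns the commanded pose from where the row before left it, along the tool's axes as they then stand; what a row does not reach is not made up. A row lasts 1/8 s, in which the tool goes at most 62.5 mm and 10.7 degrees, less where a joint would pass 70% of its speed; a pose out of reach is approached as far as the arm can. A call is refused whole if a number of a shift passes 0.0625 or a number of a turn 10.7, either way. A call with a gripper value outside its range is refused whole. "jaw" is the finger opening in m, from 0 to 0.0918, set as the call begins (left out, the last holds). The fingers move at their own pace and stop on an object; the grip force is fixed at half the most. Time passes only in rows, so rows that do not move let the fingers close. It gives the time, the measured TCP pose, the force, the opening and the grip force at its end, in the units of the state.
- bot.get_obs(): the state, without advancing time (a new reading comes with each control period).
- bot.capture(name): name is "side" or "top" or "wrist"; returns the picture (384x512x3 uint8, blue, green, red); there is no depth.
- bot.camera_params(name): a dict with "fx", "fy", "cx", "cy" (pixels), "R" (3x3) and "t" (3): a world point X has camera coordinates R X + t. Camera axes: x right, y down, z forward; pixel columns grow to the right and rows downward; lengths in mm; the calibration is good to about 2 mm. A picture is of the moment at which its call begins: read the wrist's pose just before it. camera_params takes no time and is no camera call; for the wrist camera it gives the pose at the moment of the call.
- bot.close_job(): hands the job in; it is judged then, once.
Trained networks look in the newest picture that a camera, given by its name, has taken for a name from the list of things; names that differ only in an ending like _2 or _b are one class to them, and where a whole thing is asked for, a point or a joint stands for the part that bears it (a point fixed in the world has none). Each returns a list of dicts, best first, with "confidence" (0 to 1); they miss things now and then, are a little off and sometimes report something else, mostly with a low value. They report only what shows in the picture. A call takes as long as a camera call.
- bot.find_in(camera, label): "bbox" ([centre column, centre row, width, height] in pixels, round what is visible of it).
- bot.masks_of(camera, label): "pixels" (384x512 bool, what is visible of it) and "bbox" ([centre column, centre row, width, height] in pixels, round what is visible of it).
The state is a dict: "time": time; "joint_positions": joint angles; "dq": joint speeds; "tau": joint torques, N m; "tool_pos": TCP position; "tcp_rot": TCP orientation; "contact_force": force on the tool from outside, world axes, zero at the start; "moment": the same for the moment, N m; "grip_width": finger opening in mm; "finger_force": force on a finger pad.
Only numpy, scipy, OpenCV 4.12 (cv2) and the standard library are available. Lean on these libraries where they do the work, as an engineer would, in place of code of your own. Each camera call takes 0.05 s, during which the arm holds its last target. There are 200 camera calls.

## Task

Set up the bench chopper for its next batch: lift the blanking plug out of the spindle and stand it in the empty hole of the wooden block, seat the blade's tapered shank fully home in the spindle with its drive slot over the two dogs, then throw the clamp lever all the way over towards the spindle. Also weigh out the batch: lay pickled-radish bars from the cutting board on the empty pan of the balance until its beam stands level with the weights on the other pan, leaving the weights and the other kitchen things alone.

Things in the scene. Friction and masses are not known exactly. Their poses are not given: they have to be found in the camera images.
- nose (a point): Centre of the chopper spindle's flat steel face (90 mm across, 120 mm above the table). z up; x axis (either way) runs through the two dogs: lugs 9 x 9 mm, 7 mm high, 30 to 39 mm from the centre. Tapered socket: 48 mm bore at the face, 32 mm at 45 mm depth. The spindle turns stiffly (0.15 N m) about z, at most 0.6 rad either way of the housing.
- machine: Bench chopper drive, white housing 280 (x) x 170 (y) x 110 mm high, fixed. Origin: centre of its underside; z up, x away from the robot. The spindle stands at x = +40 mm, the clamp lever's pivot at x = -90 mm, 22 mm above the deck; the rest of the deck is clear.
- plug: Grey plastic blanking plug, at the start standing in the spindle socket. Origin: centre of the underside of its 54 mm flange (on the spindle face when in); z up. Below: tapered shank 42 mm long, 45 to 30 mm dia. Above: flange 5 mm thick, then a round grip 26 mm dia. from 5 to 45 mm. 0.1 kg, lifts straight out.
- blade: Chopping blade on a steel arbor, upright in a hole of the wooden block. Origin: centre of the 84 mm flange's underside (on the spindle face when seated), z up. Below: taper 42 mm long, 45 to 30 mm dia. Drive slot 14 wide, 8 mm deep across the underside along its x (either way fits). Wings 57 mm out along +x, -x at 17-26 mm. Grip block 28 (x) x 26 mm (y), 14-74 mm up: grip across y. 0.4 kg.
- park (a point): Centre of the mouth of the empty hole (50 mm dia., 50 mm deep) in the top of the light wooden block (200 x 90 x 60 mm, fixed), level with its top; x axis along the block's length: 110 mm along +x is the hole with the blade.
- clamp_tip (a point): Centre of the 26 mm black ball at the end of the chopper's clamp lever, 65 mm from its pivot. It starts leaning away from the spindle (towards the robot) and is thrown towards the spindle, along the housing's +x. The frame turns with the lever about the housing's y.
- clamp (a joint): Clamp lever angle, rad: 0 leaning back 0.5 rad from upright towards the robot's side, 1.0 fully thrown, leaning 0.5 rad the other way (towards the spindle). Stays where it is left; light friction (about 1 N at the ball).
- panA_floor (a point): Centre of the inner floor of the balance pan for the radish (the near pan, empty at first). Pan 176 x 176 mm, rim 6 mm high; x axis along the balance towards the other pan (230 mm away), z up. It stays horizontal and rides 14 mm up or down from level as the beam tips. Holds three rows of bars 56 mm apart across y, lying along x; two short ones fit end to end in a row.
- beam (a joint): Balance beam angle, rad: 0 level, positive when the radish pan is too light (high), negative when too heavy; stops at 0.12 either way. One unit (75 g) too many or too few puts it on its stop.
- board: White cutting board, 300 (x) x 210 (y) x 15 mm, fixed, where the bars lie at the start. Origin: centre of the underside.
- long_a: Long bar of firm yellow pickled radish, 130 x 34 x 34 mm, 150 g, lying on the cutting board at the start. Origin: its middle; x along its length, z up at the start.
- short_a: Short bar of firm yellow pickled radish, 65 x 34 x 34 mm, 75 g, lying on the cutting board at the start. Origin: its middle; x along its length, z up at the start.
- short_b: Short bar of firm yellow pickled radish, 65 x 34 x 34 mm, 75 g, lying on the cutting board at the start. Origin: its middle; x along its length, z up at the start.
- short_c: Short bar of firm yellow pickled radish, 65 x 34 x 34 mm, 75 g, lying on the cutting board at the start. Origin: its middle; x along its length, z up at the start.
- short_d: Short bar of firm yellow pickled radish, 65 x 34 x 34 mm, 75 g, lying on the cutting board at the start. Origin: its middle; x along its length, z up at the start.
- weight_a: Aluminium cylinder weight with a small knob, 44 mm dia., 52 mm tall with knob, 150 g, on the balance's far pan. Origin: centre of its underside.
- weight_b: Aluminium cylinder weight with a small knob, 44 mm dia., 30 mm tall with knob, 75 g, on the balance's far pan (may be absent). Origin: centre of its underside.
- weight_c: Aluminium cylinder weight with a small knob, 44 mm dia., 30 mm tall with knob, 75 g, on the balance's far pan (may be absent). Origin: centre of its underside.
- weight_d: Aluminium cylinder weight with a small knob, 44 mm dia., 30 mm tall with knob, 75 g, on the balance's far pan (may be absent). Origin: centre of its underside.
- tin: Bystander: copper-coloured oil tin 70 x 100 x 160 mm. Origin: centre of its underside.
- bowl: Bystander: white bowl 140 mm across, 60 mm high. Origin: centre of its underside.
- jar: Bystander: glass jar 70 mm dia., 100 mm tall. Origin: centre of its underside.

How it is judged:
By the outcome, as a careful person would: the job done as asked, in the order asked, and still so for the second after the job is handed in, with the robot touching nothing.
Of weight_b, weight_c, weight_d only 2 to 3 are there at a start; the rules pass over those that are not, and their reading is None.
At some moment in a run one of long_a, short_a, short_b, short_c, short_d may be knocked a few centimetres aside while the robot is not near it.
It also fails if it takes over 210 s, if anything falls off the work surface, if the arm or the gripper's body presses on something with over 40 N, if the wrist force passes 120 N, or if a joint passes its speed limit or range.

## Working session

There is one attempt and no reset: what is moved stays moved. The work goes in short steps, Python scripts to look and compute and a tool call to move; the robot and the scene stay as the last step left them, time stands still between calls to the robot, and variables do not carry over. Pictures are saved under pics/ and viewed, at most 14 in all, crops included, and the job is handed in when it is done.

Besides the shell and the picture viewer there is one more tool, called as name([rows], argument=value, ...), one row to a line, values as JSON. jog_arm: Moves the arm, as the interface text tells. Its arguments: {"type":"object","properties":{"dp":{"type":"array"},"twist":{"type":"array"},"jaw":{"type":"number"}},"required":["dp","twist"]}

```bash
mkdir -p pics; ls
python3 - <<'E'
from plant import bot
import cv2,numpy as np
o=bot.get_obs();print(o)
for n in("side","top","wrist"):
    im=bot.capture(n);cv2.imwrite(f"pics/{n}0.png",im)
    c=bot.camera_params(n);print(n,c)
E
```

```text
pics
{'time': 0.0, 'joint_positions': array([-1.41498248e+00,  3.42742231e-01,  1.52504776e+00, -4.33177592e-06,
        1.27537128e+00, -1.46003697e-01]), 'dq': array([ 0.00115883, -0.00086837,  0.00038171,  0.00091276, -0.00156232,
       -0.0005989 ]), 'tau': array([ 2.56048981e-03, -4.31234980e+01, -2.44224536e+01,  7.19659659e-02,
        5.58728515e-02, -1.49826355e-04]), 'tool_pos': array([ 156.01271395, -500.85032362,  226.02410116]), 'tcp_rot': array([-3.14004013e+00, -2.24112528e-04,  3.01818634e-01]), 'contact_force': array([-0.097436  ,  0.23154776,  0.54201473]), 'moment': array([ 0.02984607,  0.01578521, -0.02089834]), 'finger_force': 0.0, 'grip_width': 91.87547229219484}
side {'fx': 434.6907256246657, 'fy': 434.6907256246657, 'cx': 258.61889407462604, 'cy': 194.8055522798735, 'R': array([[ 0.97512134, -0.22071126,  0.0206136 ],
       [-0.12778508, -0.63566914, -0.76131184],
       [ 0.18113352,  0.73973731, -0.64805815]]), 't': array([-572.86881305,  195.13806053, 1159.48971018])}
top {'fx': 393.1647675632242, 'fy': 393.1647675632242, 'cx': 257.72922534838835, 'cy': 194.82285106447085, 'R': array([[-0.00611349, -0.99973755,  0.0220784 ],
       [-0.98949209,  0.00285838, -0.14455873],
       [ 0.14445768, -0.02273016, -0.98924988]]), 't': array([ -13.85170389,  581.05562644, 1133.18172092])}
wrist {'fx': 328.59652526887265, 'fy': 328.59652526887265, 'cx': 254.79398746353317, 'cy': 184.5423649456742, 'R': array([[ 2.97004578e-01, -9.54875816e-01, -6.75685014e-04],
       [-9.19692784e-01, -2.86251417e-01,  2.68747669e-01],
       [-2.56814066e-01, -7.91978653e-02, -9.63210379e-01]]), 't': array([-523.91663283,  -32.19775576,  389.69005691])}
```

View pics/top0.png

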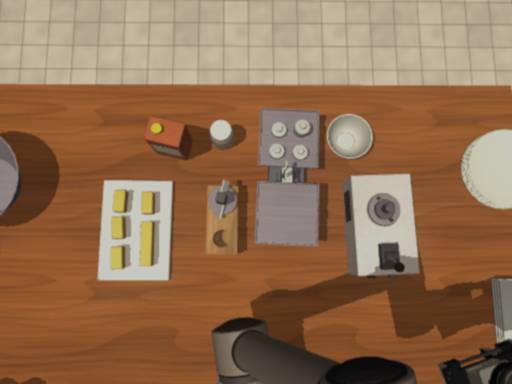

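View pics/side0.png

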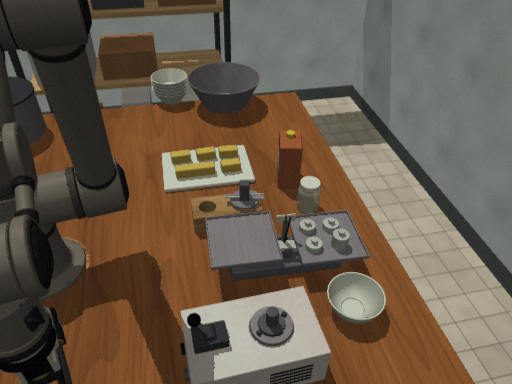

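```bash
cat > h.py <<'E'
import cv2,numpy as np,itertools
from scipy.optimize import minimize
from plant import bot
def proj(c,P):
    q=np.atleast_2d(P)@np.array(c["R"]).T+c["t"]
    return np.c_[c["fx"]*q[:,0]/q[:,2]+c["cx"],c["fy"]*q[:,1]/q[:,2]+c["cy"]]
def unproj(c,uv,z):
    uv=np.atleast_2d(uv).astype(float);R=np.array(c["R"]);C=-R.T@c["t"]
    d=np.c_[(uv[:,0]-c["cx"])/c["fx"],(uv[:,1]-c["cy"])/c["fy"],np.ones(len(uv))]@R
    return C+d*((z-C[2])/d[:,2])[:,None]
def box(x,y,yaw,dims,z0):
    P=np.array(list(itertools.product(*[(-d/2,d/2) for d in dims[:2]],(z0,z0+dims[2]))))
    c,s=np.cos(yaw),np.sin(yaw)
    return np.c_[x+c*P[:,0]-s*P[:,1],y+s*P[:,0]+c*P[:,1],P[:,2]]
def fill(c,P):
    h=cv2.convexHull(proj(c,P).astype(np.float32)*16).round().astype(np.int32)
    m=np.zeros((384,512),np.uint8);cv2.fillConvexPoly(m,h,255,cv2.LINE_AA,4);return m/255.
def fitbox(c,mask,dims,z0,p0):
    m=cv2.GaussianBlur(mask.astype(float),(0,0),1)
    f=lambda p:np.abs(cv2.GaussianBlur(fill(c,box(*p,dims,z0)),(0,0),1)-m).sum()/m.sum()
    best=min((minimize(f,p0,method="Nelder-Mead",options=dict(initial_simplex=np.array([p0,np.add(p0,[12*k,3,.02]),np.add(p0,[-3,12*k,-.05]),np.add(p0,[4,4,.12*k])]))) for k in(1,-1)),key=lambda r:r.fun)
    return best.x.round(3),round(best.fun,3)
E
python3 - <<'E'
from h import *
bot.capture("top");c=bot.camera_params("top")
def g(l):
    r=bot.masks_of("top",l);return [(round(x["confidence"],2),np.round(x["bbox"]).tolist(),x["pixels"]) for x in r]
S={}
for l,d,z0 in(("machine",(280,170,110),0),("board",(300,210,15),0),("long_a",(130,34,34),15),("short_a",(65,34,34),15),("panA_floor",(176,176,6),None),("plug",0,0),("blade",0,0),("weight_a",0,0),("weight_b",0,0)):
    for cf,bb,m in g(l):
        print(l,cf,bb,end=" ")
        if d and cf>.4:
            z=z0 if z0 is not None else 60
            p=unproj(c,bb[:2],z+d[2]/2)[0]
            print(fitbox(c,m,d,z,[p[0],p[1],0. if l in("machine","panA_floor","long_a","short_a") else 0.]),p.round(),end="")
        print()
        S[l]=m
np.savez("m.npz",**S)
E
```

```text
machine 0.76 [381.0, 226.0, 77.0, 104.0] (array([ 4.88801e+02, -3.70246e+02,  3.40000e-02]), np.float64(0.074)) [ 485. -379.   55.]
machine 0.34 [287.0, 177.0, 65.0, 141.0] 
machine 0.2 [223.0, 134.0, 24.0, 31.0] 
long_a 0.98 [147.0, 242.0, 21.0, 49.0] (array([4.39970e+02, 3.10527e+02, 2.00000e-02]), np.float64(0.197)) [443. 310.  32.]
long_a 0.54 [168.0, 138.0, 51.0, 44.0] (array([760.905, 257.58 ,   1.411]), np.float64(0.539)) [759. 257.  32.]
long_a 0.25 [223.0, 133.0, 22.0, 32.0] 
short_a 0.62 [120.0, 227.0, 12.0, 24.0] (array([ 4.86679e+02,  3.97122e+02, -6.20000e-02]), np.float64(0.226)) [487. 391.  32.]
short_a 0.61 [119.0, 200.0, 17.0, 23.0] (array([ 5.65746e+02,  3.95039e+02, -2.43000e-01]), np.float64(0.193)) [568. 398.  32.]
short_a 0.6 [150.0, 203.0, 5.0, 19.0] (array([5.57648e+02, 3.12530e+02, 4.90000e-02]), np.float64(0.26)) [559. 306.  32.]
short_a 0.54 [116.0, 258.0, 20.0, 24.0] (array([4.00440e+02, 3.95621e+02, 3.20000e-02]), np.float64(0.224)) [397. 399.  32.]
short_a 0.52 [287.0, 176.0, 67.0, 143.0] (array([ 5.80831e+02, -1.20989e+02,  3.40000e-01]), np.float64(0.9
[... 209 characters left out ...]
24441e+02, -9.93060e+01, -4.80000e-02]), np.float64(0.034)) [521. -95.  63.]
panA_floor 0.51 [301.0, 128.0, 14.0, 14.0] (array([ 8.76109e+02, -1.42441e+02, -7.42000e-01]), np.float64(15.673)) [ 782. -148.   63.]
plug 0.55 [383.0, 210.0, 21.0, 16.0] 
plug 0.54 [299.0, 152.0, 19.0, 14.0] 
blade 0.96 [221.0, 199.0, 34.0, 34.0] 
blade 0.52 [120.0, 201.0, 14.0, 22.0] 
weight_a 0.71 [276.0, 152.0, 16.0, 15.0] 
weight_a 0.66 [280.0, 128.0, 17.0, 20.0] 
weight_a 0.65 [300.0, 153.0, 16.0, 12.0] 
weight_a 0.56 [302.0, 126.0, 14.0, 16.0] 
weight_b 0.71 [276.0, 152.0, 16.0, 15.0] 
weight_b 0.66 [280.0, 128.0, 17.0, 20.0] 
weight_b 0.65 [300.0, 153.0, 16.0, 12.0] 
weight_b 0.56 [302.0, 126.0, 14.0, 16.0]
```

```bash
python3 -c "
import cv2
a=cv2.imread('pics/top0.png')[160:290,190:430];cv2.imwrite('pics/tc.png',cv2.resize(a,None,fx=3.3,fy=3.3,interpolation=2))"
```

```text
(no output)
```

View pics/tc.png

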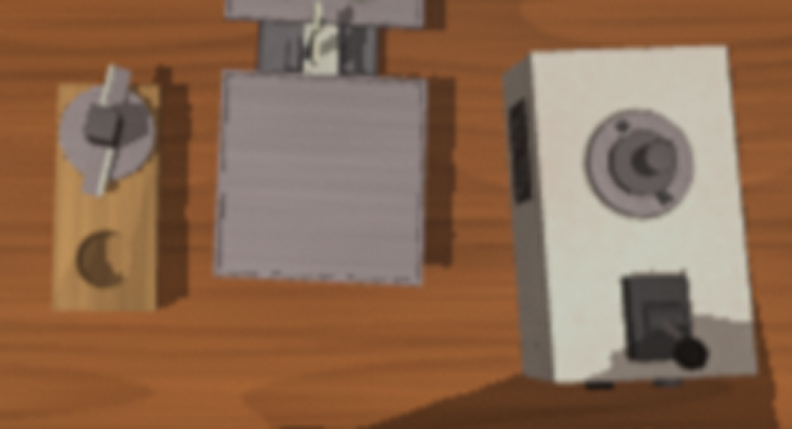

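Run:
```python
from h import *
c=bot.camera_params("top")
def u(l,pts,z):
    P=unproj(c,[(190+x/3.3,160+y/3.3) for x,y in pts],z);print(l,P[:,:2].round(1).tolist());return P
P=u("deck",[(530,52),(727,45),(757,373),(552,381)],110)
print([np.linalg.norm(P[i]-P[i-1]).round(1) for i in range(4)],P.mean(0))
ax=(P[0]+P[1]-P[2]-P[3])/2;yaw=np.arctan2(ax[1],ax[0]);print("yaw",yaw,"nose",P.mean(0)+40*ax/np.linalg.norm(ax))
u("spindle",[(640,163)],120)
d=u("dogs",[(623,126),(665,198)],127);print(d.mean(0),np.linalg.norm(d[0]-d[1]),np.arctan2(*(d[0]-d[1])[[1,0]]))
u("ball",[(690,352)],110+22+57)
u("pluggrip",[(653,155)],165)
P=u("block",[(58,85),(158,85),(158,310),(52,308)],60);print([np.linalg.norm(P[i]-P[i-1]).round(1) for i in range(4)],P.mean(0))
u("hole",[(101,259)],60)
for z in (70,75,80,85,90):u("blade flange",[(107,131)],z)
for z in (100,): u("wings",[(118,70),(94,190)],z-20)
for z in(60,70,80,90,100,110):
    P=u("pan",[(222,70),(427,77),(422,285),(214,275)],z);print(z,[np.linalg.norm(P[i]-P[i-1]).round(1) for i in range(4)],P.mean(0).round(1))
```

```text
deck [[625.3, -280.1], [631.2, -452.3], [351.6, -460.1], [346.3, -287.3]]
[np.float64(279.1), np.float64(172.2), np.float64(279.7), np.float64(172.9)] [ 488.58144673 -369.95270922  110.        ]
yaw 0.026728590370481767 nose [ 528.56715923 -368.8836929   110.        ]
spindle [[527.5, -367.3]]
dogs [[558.2, -352.1], [497.1, -384.4]]
[ 527.66667128 -368.26176311  127.        ] 69.09871288638344 0.48754316241707546
ball [[372.3, -374.7]]
pluggrip [[529.1, -362.7]]
block [[605.8, 131.6], [605.6, 42.4], [406.6, 42.1], [408.9, 134.4]]
[np.float64(196.9), np.float64(89.2), np.float64(199.0), np.float64(92.3)] [506.75004948  87.60643638  60.        ]
hole [[451.1, 92.1]]
blade flange [[562.9, 86.9]]
blade flange [[562.3, 86.6]]
blade flange [[561.6, 86.3]]
blade flange [[560.9, 85.9]]
blade flange [[560.3, 85.6]]
wings [[615.7, 77.0], [510.0, 97.2]]
pan [[619.1, -15.0], [612.3, -199.3], [426.9, -189.6], [436.7, -6.9]]
60 [np.float64(182.7), np.float64(184.5), np.float64(185.7), np.float64(183.0)] [ 523.8 -102.7   60. ]
pan [[617.3, -14.7], [610.6, -197.5], [426.8, -187.8], [436.4, -6.7]]
70 [np.float64(181.1), np.float64(182.9), np.float64(184.1), np.float64(181.4)] [ 522.8 -101.7   70. ]
pan [[615.5, -14.5], [608.8, -195.7], [426.6, -186.1], [436.2, -6.6]]
80 [np.float64(179.5), np.float64(181.3), np.float64(182.5), np.float64(179.8)] [ 521.8 -100.7   80. ]
pan [[613.7, -14.3], [607.1, -193.8], [426.5, -184.3], [436.0, -6.4]]
90 [np.float64(177.9), np.float64(179.7), np.float64(180.8), np.float64(178.2)] [520.8 -99.7  90. ]
pan [[611.9, -14.1], [605.3, -192.0], [426.4, -182.6], [435.8, -6.3]]
100 [np.float64(176.3), np.float64(178.0), np.float64(179.2), np.float64(176.6)] [519.8 -98.7 100. ]
pan [[610.0, -13.9], [603.6, -190.2], [426.2, -180.8], [435.5, -6.1]]
110 [np.float64(174.7), np.float64(176.4), np.float64(177.6), np.float64(175.0)] [518.8 -97.8 110. ]
```

jog_arm([
  [0.05,-0.002,-0.003],
  [0.05,-0.002,-0.003],
  [0.05,-0.002,-0.003],
  [0.05,-0.002,-0.003],
  [0.05,-0.002,-0.003],
  [0.05,-0.002,-0.003],
  [0.05,-0.002,-0.003],
  [0.045,-0.002,-0.003],
  [0,0,0],
  [0,0,0],
], twist=[0,0,0,0,0,0,0,0,8,7.5])

```text
time: 1.9
tool_pos: [529.1, -368.0, 250.3]
tcp_rot: [-3.141, 0.0, 0.028]
contact_force: [-0.2, -0.7, 0.1]
grip_width: 91.8
finger_force: 0.0
```

```bash
cat >> h.py <<'E'
def go(x,y,z,yaw=None):
    o=bot.get_obs();p=o["tool_pos"];w=o["tcp_rot"][2];d=np.array([x,y,z])-p
    c,s=np.cos(w),np.sin(w)
    print("tcp",p.round(1),"yaw",round(w,3),"-> tool dp mm",np.round([c*d[0]+s*d[1],s*d[0]-c*d[1],-d[2]],1),"" if yaw is None else ("twist deg",round(np.degrees(w-yaw),1)))
E
python3 - <<'E'
from h import *
o=bot.get_obs();print(o["time"],o["tool_pos"],o["tcp_rot"])
c=bot.camera_params("wrist");im=bot.capture("wrist");cv2.imwrite("pics/w1.png",im)
print(-c["R"].T@c["t"], proj(c,[[528,-368,165],[528,-368,120],[558,-352,127],[497,-384,127]]).round())
np.savez("w1.npz",**{k:np.array(v) for k,v in c.items()})
go(528,-368,131)
E
```

```text
1.9 [ 529.12919293 -368.00440429  250.27494395] [-3.14134703e+00  4.61791411e-04  2.82920078e-02]
[ 602.46291488 -364.99679673  407.66105585] [[256. 193.]
 [256. 178.]
 [238. 146.]
 [272. 214.]]
tcp [ 528.8 -368.3  250.4] yaw 0.023 -> tool dp mm [ -0.8  -0.3 119.4]
```

View pics/w1.png

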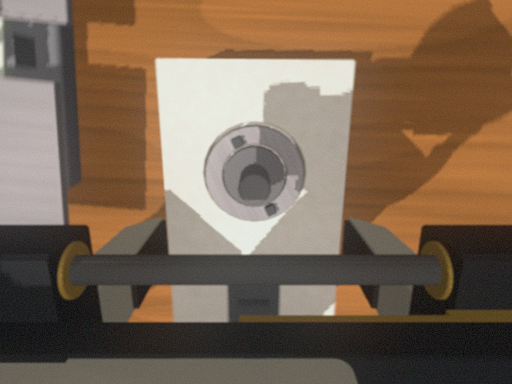

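Run:
```python
from h import *
c=dict(np.load("w1.npz"))
im=cv2.imread("pics/w1.png")
a=cv2.resize(im[110:230,190:320],None,fx=5,fy=5,interpolation=2);cv2.imwrite("pics/w1c.png",a)
print(unproj(c,[(255,172)],120),unproj(c,[(238,142),(271,210)],127))
```

```text
[[ 533.78475257 -367.13658821  120.        ]] [[ 561.41734948 -351.79550187  127.        ]
 [ 500.48591774 -382.58199409  127.        ]]
```

View pics/w1c.png

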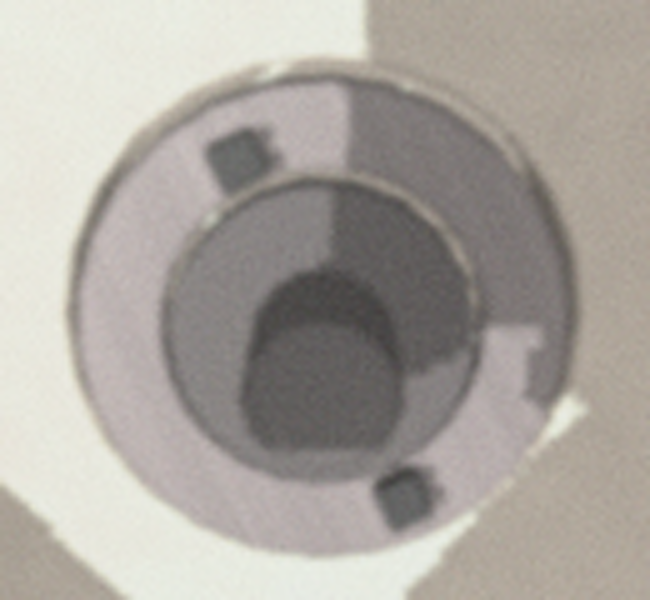

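jog_arm([
  [0.001,-0.001,0.04],
  [0,0,0.04],
  [0,0,0.037],
  [0,0,0],
  [0,0,0],
], twist=[0,0,0,0,0])

```text
time: 2.58
tool_pos: [530.1, -368.3, 135.4]
tcp_rot: [3.14, -0.002, 0.032]
contact_force: [-0.1, 0.2, 1.1]
grip_width: 91.8
finger_force: 0.0
```

jog_arm([
  [0,0,0],
  [0,0,0],
  [0,0,0],
  [0,0,0],
  [0,0,0],
  [0,0,0],
], twist=[0,0,0,0,0,0], jaw=0.0)

```text
time: 3.32
tool_pos: [529.4, -367.6, 133.7]
tcp_rot: [3.142, 0.0, 0.031]
contact_force: [0.4, 0.7, 0.6]
grip_width: 36.4
finger_force: 0.0
```

jog_arm([
  [0,0,0],
  [0,0,0],
  [0,0,0],
  [0,0,-0.01],
  [0,0,-0.03],
  [0,0,-0.03],
  [0,0,-0.03],
  [0,0,-0.02],
  [0,0,0],
], twist=[0,0,0,0,0,0,0,0,0])

```text
time: 4.45
tool_pos: [530.0, -368.1, 256.0]
tcp_rot: [3.138, -0.003, 0.031]
contact_force: [0.7, -1.0, -1.1]
grip_width: 25.6
finger_force: 30.0
```

Run:
```python
from h import *
go(452,89,200)
o=bot.get_obs();print(o["grip_width"],o["finger_force"],o["contact_force"])
c=bot.camera_params("wrist");im=bot.capture("wrist");cv2.imwrite("pics/w2.png",im)
r=bot.masks_of("wrist","nose")
print([(x["confidence"],x["bbox"]) for x in r])
print(proj(c,[[530,-368,120]]))
np.savez("w2.npz",**{k:np.array(v) for k,v in c.items()})
```

```text
tcp [ 530.  -368.1  256. ] yaw 0.031 -> tool dp mm [ -63.7 -459.3   56. ] 
25.607214966464348 29.999783635139465 [ 0.70599777 -1.0092562  -1.13714095]
[(0.81, [251.7, 163.0, 98.0, 74.0])]
[[255.2267634  176.03082537]]
```

jog_arm([
  [-0.006,-0.046,0],
  [-0.006,-0.046,0],
  [-0.006,-0.046,0],
  [-0.006,-0.046,0],
  [-0.006,-0.046,0],
  [-0.006,-0.046,0],
  [-0.006,-0.046,0],
  [-0.006,-0.046,0.015],
  [-0.008,-0.046,0.02],
  [-0.008,-0.045,0.02],
], twist=[0,0,0,0,0,0,0,0,0,0])

```text
time: 5.8
tool_pos: [449.9, 90.6, 197.2]
tcp_rot: [3.142, 0.002, 0.031]
contact_force: [0.9, -0.2, -1.2]
grip_width: 25.5
finger_force: 30.0
```

Run:
```python
from h import *
go(452,89,140)
c=bot.camera_params("wrist");im=bot.capture("wrist");cv2.imwrite("pics/w3.png",im)
print(proj(c,[[452,89,60],[562,86.5,60],[562,86.5,74]]).round())
np.savez("w3.npz",**{k:np.array(v) for k,v in c.items()})
bot.capture("top");t=bot.camera_params("top")
for x in bot.masks_of("top","blade")[:1]: print(x["confidence"],x["bbox"])
```

```text
tcp [449.9  90.6 197.2] yaw 0.031 -> tool dp mm [ 2.   1.7 57.2] 
[[258. 173.]
 [265.  44.]
 [265.  42.]]
0.6 [221.8, 191.9, 30.4, 25.9]
```

View pics/w3.png

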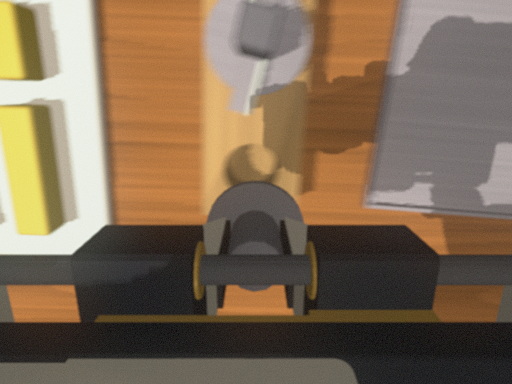

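jog_arm([
  [0.002,-0.001,0.03],
  [0,0,0.03],
  [0,0,0.025],
  [0,0,0.01],
  [0,0,0],
], twist=[0,0,0,0,0])

```text
time: 6.58
tool_pos: [453.1, 89.6, 103.5]
tcp_rot: [3.141, 0.001, 0.03]
contact_force: [-0.4, -0.4, -1.8]
grip_width: 25.7
finger_force: 30.0
```

jog_arm([
  [0,0,0.008],
  [0,0,0.007],
  [0,0,0.006],
  [0,0,0.003],
  [0,0,0],
], twist=[0,0,0,0,0])

```text
time: 7.2
tool_pos: [453.0, 90.3, 79.5]
tcp_rot: [3.141, 0.0, 0.031]
contact_force: [-0.4, -0.4, -1.1]
grip_width: 25.6
finger_force: 30.0
```

jog_arm([
  [0,0,0.004],
  [0,0,0.003],
  [0,0,0],
], twist=[0,0,0])

```text
time: 7.58
tool_pos: [453.2, 90.3, 73.6]
tcp_rot: [3.141, -0.001, 0.031]
contact_force: [-3.2, -0.3, 8.9]
grip_width: 25.3
finger_force: 30.0
```

jog_arm([
  [0,0,0],
  [0,0,0],
  [0,0,0],
  [0,0,-0.02],
  [0,0,-0.04],
  [0,0,-0.05],
  [0,0,-0.04],
  [0,0,0],
], twist=[0,0,0,0,0,0,0,0], jaw=0.0918)

```text
time: 8.57
tool_pos: [454.8, 90.4, 225.5]
tcp_rot: [3.142, -0.007, 0.031]
contact_force: [-0.5, -0.3, 0.6]
grip_width: 91.6
finger_force: 0.0
```

Run:
```python
from h import *
go(562,89,225,-0.19)
c=bot.camera_params("wrist");im=bot.capture("wrist");cv2.imwrite("pics/w4.png",im)
print(proj(c,[[452,89,60],[562,86.5,60],[562,86.5,134],[452,89,105]]).round())
np.savez("w4.npz",**{k:np.array(v) for k,v in c.items()})
```

```text
tcp [454.8  90.4 225.5] yaw 0.031 -> tool dp mm [107.1   4.7   0.5] ('twist deg', np.float64(12.7))
[[257. 172.]
 [264.  56.]
 [266.  44.]
 [257. 184.]]
```

View pics/w4.png

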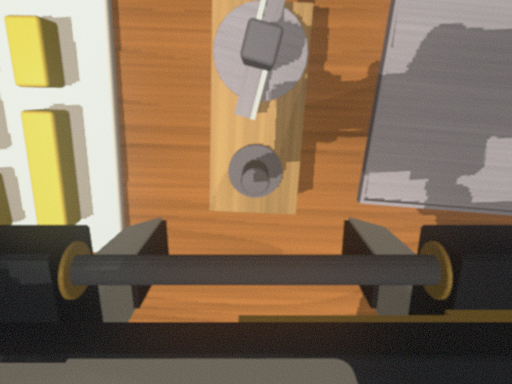

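jog_arm([
  [0.054,0.001,0],
  [0.054,0.001,0],
  [0,0,0],
  [0,0,0],
  [0,0,0],
], twist=[0,0,7,6,0])

```text
time: 9.25
tool_pos: [560.4, 91.6, 220.7]
tcp_rot: [3.141, 0.003, -0.195]
contact_force: [-0.6, -0.0, -0.3]
grip_width: 92.1
finger_force: 0.0
```

Run:
```python
from h import *
go(562,88,225,-0.19)
c=bot.camera_params("wrist");im=bot.capture("wrist");cv2.imwrite("pics/w5.png",im)
cv2.imwrite("pics/w5c.png",cv2.resize(im[90:260,170:350],None,fx=3.5,fy=3.5,interpolation=2))
print(proj(c,[[562,88,60],[562,88,134]]).round())
np.savez("w5.npz",**{k:np.array(v) for k,v in c.items()})
```

```text
tcp [560.4  91.6 220.7] yaw -0.195 -> tool dp mm [ 2.2  3.2 -4.3] ('twist deg', np.float64(-0.3))
[[259. 167.]
 [260. 188.]]
```

View pics/w5c.png

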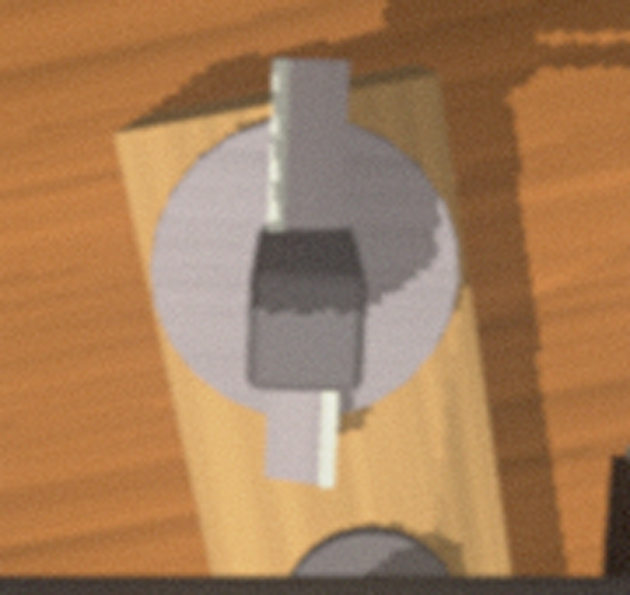

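jog_arm([
  [0.002,0.002,0.03],
  [0,0,0.04],
  [0,0,0.04],
  [0,0,0.02],
  [0,0,0],
], twist=[1.5,0,0,0,0])

```text
time: 9.93
tool_pos: [561.2, 89.2, 90.8]
tcp_rot: [3.14, 0.004, -0.22]
contact_force: [0.8, 0.1, 0.5]
grip_width: 91.7
finger_force: 0.0
```

jog_arm([
  [0,0,0],
  [0,0,0],
  [0,0,0],
  [0,0,0],
  [0,0,0],
  [0,0,0],
  [0,0,0],
  [0,0,0],
  [0,0,0],
], twist=[0,0,0,0,0,0,0,0,0], jaw=0.0)

```text
time: 11.05
tool_pos: [562.7, 89.3, 92.7]
tcp_rot: [3.141, -0.0, -0.222]
contact_force: [0.2, -0.4, 0.0]
grip_width: 25.8
finger_force: 29.9
```

jog_arm([
  [0,0,-0.01],
  [0,0,-0.03],
  [0,0,-0.045],
  [0,0,-0.045],
  [0,0,-0.045],
  [0,0,0],
], twist=[0,0,0,0,0,0])

```text
time: 11.8
tool_pos: [564.2, 89.4, 271.9]
tcp_rot: [-3.14, -0.008, -0.222]
contact_force: [0.3, 0.4, -4.1]
grip_width: 26.1
finger_force: 29.9
```

jog_arm([
  [0.007,0.045,0],
  [0.007,0.045,0],
  [0.007,0.045,0],
  [0.007,0.045,0],
  [0.007,0.045,0],
  [0.007,0.045,0],
  [0.007,0.045,0],
  [0.007,0.045,0],
  [0.007,0.045,0],
  [0.007,0.045,0],
], twist=[0,0,0,0,0,0,0,0,0,0])

```text
time: 13.05
tool_pos: [531.1, -366.0, 265.7]
tcp_rot: [-3.14, 0.003, -0.222]
contact_force: [0.5, -0.2, -3.4]
grip_width: 25.6
finger_force: 29.9
```

jog_arm([
  [0,0,0],
  [0,0,0],
  [0,0,0],
  [0,0,0],
  [0,0,0],
], twist=[-10,-10,-10,-10,0])

```text
time: 13.68
tool_pos: [531.4, -364.6, 265.9]
tcp_rot: [-3.139, 0.001, 0.475]
contact_force: [0.2, 0.1, -3.1]
grip_width: 26.3
finger_force: 29.9
```

Run:
```python
from h import *
go(530,-368,194,0.478)
o=bot.get_obs();print(o["grip_width"],o["finger_force"],o["contact_force"])
c=bot.camera_params("wrist");im=bot.capture("wrist");cv2.imwrite("pics/w6.png",im)
print(proj(c,[[530,-368,120],[560,-352.5,127],[500,-383.5,127]]).round())
np.savez("w6.npz",**{k:np.array(v) for k,v in c.items()})
t=bot.camera_params("top");bot.capture("top")
```

```text
tcp [ 531.4 -364.6  265.9] yaw 0.475 -> tool dp mm [-2.8  2.4 71.9] ('twist deg', np.float64(-0.2))
26.27396199144046 29.93449777364731 [ 0.23042985  0.10068848 -3.08532457]
[[258. 176.]
 [258. 142.]
 [258. 212.]]
```

View pics/w6.png

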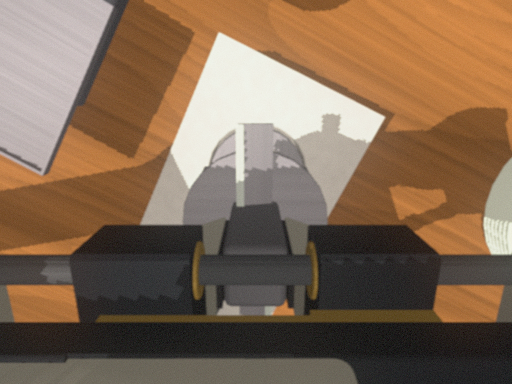

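jog_arm([
  [-0.002,0.002,0.03],
  [0,0,0.03],
  [0,0,0.02],
  [0,0,0.005],
  [0,0,0],
], twist=[0,0,0,0,0])

```text
time: 14.4
tool_pos: [531.2, -367.8, 182.9]
tcp_rot: [3.141, -0.0, 0.475]
contact_force: [0.0, -0.0, -2.3]
grip_width: 25.8
finger_force: 29.9
```

jog_arm([
  [0,0,0.006],
  [0,0,0.006],
  [0,0,0.004],
  [0,0,0],
], twist=[0,0,0,0])

```text
time: 14.9
tool_pos: [530.9, -367.6, 166.3]
tcp_rot: [-3.141, 0.0, 0.476]
contact_force: [-0.2, -0.0, -3.1]
grip_width: 25.9
finger_force: 29.9
```

jog_arm([
  [0,0,0.003],
  [0,0,0.003],
  [0,0,0.002],
  [0,0,0],
], twist=[0,0,0,0])

```text
time: 15.4
tool_pos: [531.0, -367.7, 158.5]
tcp_rot: [-3.141, 0.0, 0.476]
contact_force: [-0.8, 0.9, -3.1]
grip_width: 25.3
finger_force: 29.9
```

jog_arm([
  [0,0,0.002],
  [0,0,0.002],
  [0,0,0.001],
  [0,0,0],
], twist=[0,0,0,0])

```text
time: 15.9
tool_pos: [530.8, -367.7, 153.5]
tcp_rot: [-3.141, 0.001, 0.476]
contact_force: [-1.8, 0.3, -3.7]
grip_width: 26.0
finger_force: 29.9
```

jog_arm([
  [0,0,0.001],
  [0,0,0.001],
  [0,0,0],
], twist=[0,0,0])

```text
time: 16.27
tool_pos: [530.7, -367.8, 152.7]
tcp_rot: [3.141, 0.0, 0.476]
contact_force: [-5.1, 1.6, 4.8]
grip_width: 26.3
finger_force: 29.9
```

jog_arm([
  [0,0,0.001],
  [0,0,0.001],
  [0,0,0],
], twist=[0,0,0])

```text
time: 16.65
tool_pos: [530.7, -367.8, 152.7]
tcp_rot: [3.14, -0.0, 0.476]
contact_force: [-8.2, 3.5, 13.8]
grip_width: 25.7
finger_force: 29.9
```

jog_arm([
  [0,0,0],
  [0,0,0],
  [0,0,0],
  [0,0,-0.01],
  [0,0,-0.03],
  [0,0,-0.04],
  [0,0,-0.04],
  [0,0,0],
], twist=[0,0,0,0,0,0,0,0], jaw=0.0918)

```text
time: 17.65
tool_pos: [532.4, -368.8, 274.6]
tcp_rot: [3.134, -0.003, 0.476]
contact_force: [-1.5, -0.5, -0.7]
grip_width: 91.5
finger_force: 0.0
```

jog_arm([
  [0,0,0],
  [0,0,0],
  [0,0,0],
  [-0.04,0,0],
  [-0.04,0,0],
  [-0.04,0,0],
  [-0.04,0,0],
  [-0.04,0,0],
  [0,0,0],
], twist=[9,9,8,0,0,0,0,0,0], jaw=0.0)

```text
time: 18.77
tool_pos: [329.2, -372.2, 269.7]
tcp_rot: [-3.141, 0.001, 0.02]
contact_force: [0.1, 0.5, 0.7]
grip_width: 6.3
finger_force: 0.0
```

Run:
```python
from h import *
go(328,-373,184,0.027)
for n in("wrist","side","top"):
    im=bot.capture(n);cv2.imwrite(f"pics/{n}7.png",im);c=bot.camera_params(n)
    np.savez(n+"7.npz",**{k:np.array(v) for k,v in c.items()})
    r=bot.masks_of(n,"clamp_tip");print(n,[(round(x["confidence"],2),np.round(x["bbox"])) for x in r[:2]],proj(c,[[367.5,-373,189]]))
S=cv2.imread("pics/side7.png")[200:384,150:390]
T=cv2.imread("pics/top7.png")[100:300,230:440]
cv2.imwrite("pics/s7c.png",np.hstack([cv2.resize(S,(480,400)),cv2.resize(T[:, :160],(320,400))]))
```

```text
tcp [ 329.2 -372.2  269.7] yaw 0.02 -> tool dp mm [-1.2  0.8 85.7] ('twist deg', np.float64(-0.4))
wrist [(0.81, array([259., 126.,  36.,  55.]))] [[258.00001905 144.73942852]]
side [(0.58, array([196., 324.,  22.,  20.])), (0.25, array([229., 150.,  18.,  16.]))] [[191.23946457 321.5879347 ]]
top [(0.63, array([277., 152.,  13.,  16.]))] [[398.55682648 268.56884614]]
```

View pics/s7c.png

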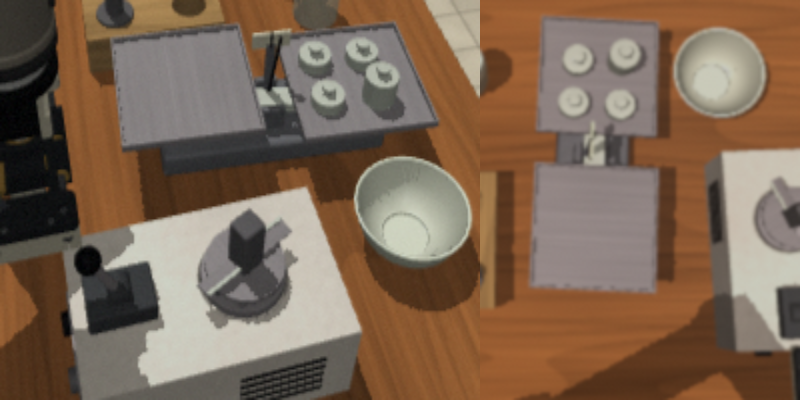

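jog_arm([
  [0,0,0.04],
  [0,0,0.04],
  [0,0,0.006],
  [0.01,0,0],
  [0.015,0,0],
  [0.015,0,0],
  [0.015,0,0],
  [0.01,0,0],
  [0.008,0,0],
  [0,0,0],
], twist=[0,0,0,0,0,0,0,0,0,0])

```text
time: 20.32
tool_pos: [404.7, -370.5, 183.5]
tcp_rot: [-3.141, -0.0, 0.023]
contact_force: [0.5, 0.2, -0.4]
grip_width: 0.5
finger_force: 0.0
```

jog_arm([
  [0.003,0,0],
  [0.003,0,0],
  [0.002,0,0],
  [0,0,0],
], twist=[0,0,0,0])

```text
time: 20.82
tool_pos: [408.0, -370.4, 183.5]
tcp_rot: [-3.14, 0.008, 0.022]
contact_force: [-16.7, -0.2, 4.7]
grip_width: 0.6
finger_force: 7.9
```

jog_arm([
  [-0.01,0,0],
  [-0.03,0,0],
  [0,0,-0.04],
  [0,0,-0.05],
  [0,-0.06,0],
  [0,-0.06,0],
  [0,-0.06,0],
  [0,-0.06,0],
  [0,-0.06,0],
  [0,-0.06,0],
], twist=[0,0,0,0,0,0,0,0,0,0], jaw=0.0918)

```text
time: 22.08
tool_pos: [363.8, -9.7, 274.1]
tcp_rot: [-3.142, -0.002, 0.022]
contact_force: [0.5, 0.5, -0.2]
grip_width: 91.1
finger_force: 0.0
```

```bash
cat >> h.py <<'E'
def bars(n="top",z0=15,minA=60):
    im=bot.capture(n);c=bot.camera_params(n)
    hsv=cv2.cvtColor(im,cv2.COLOR_BGR2HSV)
    m=cv2.inRange(hsv,(20,110,60),(35,255,255))
    k,l,s,cen=cv2.connectedComponentsWithStats(m)
    out=[]
    for i in range(1,k):
        if s[i,4]<minA: continue
        p=unproj(c,[cen[i]],z0+17)[0]
        r=[(fitbox(c,l==i,(L,34,34),z0,[p[0],p[1],0.]),L) for L in(65,130)]
        out.append((min(r,key=lambda q:q[0][1]),s[i,4]));print(out[-1],cen[i].round(),s[i,:4])
    return im
E
python3 - <<'E'
from h import *
t=bot.camera_params("top");s=bot.camera_params("side")
A=[(206,214.7),(269,212.4),(282.5,258.4),(211.5,267.6)]
B=[(190+x/3.3,160+y/3.3) for x,y in[(214,275),(222,70),(427,77),(422,285)]]
M=lambda c:np.diag([1,1,1])@np.array([[c["fx"],0,c["cx"]],[0,c["fy"],c["cy"]],[0,0,1]])@np.c_[c["R"],c["t"]]
X=cv2.triangulatePoints(M(s),M(t),np.array(A).T.astype(float),np.array(B).T.astype(float));print((X[:3]/X[3]).T.round(1))
im=bars();cv2.imwrite("pics/top8.png",im)
im=bot.capture("side");cv2.imwrite("pics/side8.png",im)
print(proj(s,[[430,-371,189]]),[(x["confidence"],x["bbox"]) for x in bot.find_in("side","clamp_tip")[:2]])
go(440,310,200)
E
```

```text
[[ 437.8   -6.1  118.1]
 [ 611.4  -14.   102. ]
 [ 602.4 -189.9  111. ]
 [ 427.9 -181.2  108.5]]
(((array([7.84726e+02, 2.90076e+02, 6.71000e-01]), np.float64(2.294)), 65), np.int32(98)) [156. 128.] [151 123  11  11]
(((array([ 5.62554e+02,  3.92657e+02, -2.28000e-01]), np.float64(0.455)), 65), np.int32(269)) [120. 201.] [113 191  15  21]
(((array([ 5.61364e+02,  3.12760e+02, -1.96000e-01]), np.float64(0.442)), 65), np.int32(259)) [148. 203.] [142 192  13  22]
(((array([ 4.86024e+02,  3.95776e+02, -1.05000e-01]), np.float64(0.444)), 65), np.int32(273)) [118. 227.] [112 217  13  22]
(((array([ 4.41612e+02,  3.08490e+02, -1.10000e-02]), np.float64(0.359)), 130), np.int32(542)) [147. 243.] [140 222  14  44]
(((array([3.98353e+02, 3.94143e+02, 1.12000e-01]), np.float64(0.428)), 65), np.int32(284)) [117. 257.] [111 247  14  22]
[[223.55882576 314.8687127 ]] [(0.6, [221.6, 319.8, 19.9, 22.4]), (0.43, [307.6, 227.6, 17.7, 19.0])]
tcp [363.8  -8.9 274.1] yaw 0.029 -> tool dp mm [  85.3 -316.5   74.1]
```

View pics/side8.png

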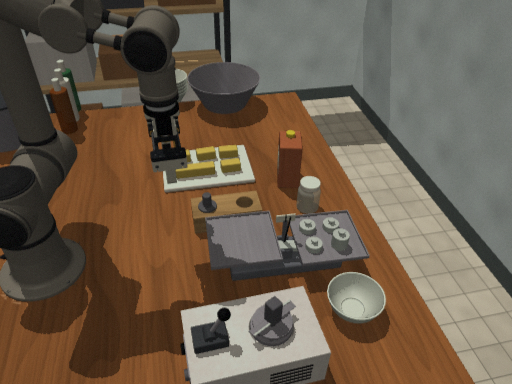

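jog_arm([
  [0.014,-0.053,0],
  [0.014,-0.053,0],
  [0.014,-0.053,0],
  [0.014,-0.053,0],
  [0.014,-0.053,0.03],
  [0.014,-0.052,0.04],
  [0,0,0],
], twist=[0,0,0,0,0,0,0], jaw=0.06)

```text
time: 23.1
tool_pos: [439.8, 304.4, 202.3]
tcp_rot: [3.139, 0.006, 0.024]
contact_force: [0.9, -0.4, -0.3]
grip_width: 60.3
finger_force: 0.0
```

```bash
cat >> h.py <<'E'
def tops(im,c,z=49,minA=60):
    m=cv2.inRange(cv2.cvtColor(im,cv2.COLOR_BGR2HSV),(20,110,60),(35,255,255))
    m=cv2.morphologyEx(m,cv2.MORPH_OPEN,np.ones((3,3)))
    for k in cv2.findContours(m,cv2.RETR_EXTERNAL,cv2.CHAIN_APPROX_NONE)[0]:
        if cv2.contourArea(k)<minA: continue
        P=unproj(c,k[:,0],z)[:,:2]
        (x,y),(w,h),a=cv2.minAreaRect(P.astype(np.float32))
        if w<h: w,h,a=h,w,a+90
        print("bar",np.round([x,y,w,h],1),"yaw",round(np.radians((a+90)%180-90),3))
E
python3 - <<'E'
from h import *
tops(cv2.imread("pics/top8.png"),bot.camera_params("top"))
go(441,309.5,24)
im=bot.capture("wrist");c=bot.camera_params("wrist");cv2.imwrite("pics/w9.png",im);print("wrist");tops(im,c)
E
```

```text
bar [399.  389.2  60.9  37.1] yaw 0.047
bar [438.7 306.8 124.   35.8] yaw -0.002
bar [485.5 391.7  61.7  34.8] yaw 0.043
bar [558.1 308.7  63.   32.3] yaw 0.032
bar [562.9 389.1  60.5  37.9] yaw -0.048
bar [785.6 290.8  31.8  30.1] yaw 0.029
tcp [439.8 304.4 202.3] yaw 0.024 -> tool dp mm [  1.3  -5.1 178.3] 
wrist
bar [406.1 392.6  63.1  36.4] yaw 0.052
bar [443.1 311.  127.7  32.1] yaw -0.005
bar [489.8 394.3  63.3  37.3] yaw 0.054
bar [559.7 312.1  59.1  32.3] yaw 0.023
bar [561.8 391.7  53.6  37.6] yaw -0.04
```

View pics/w9.png

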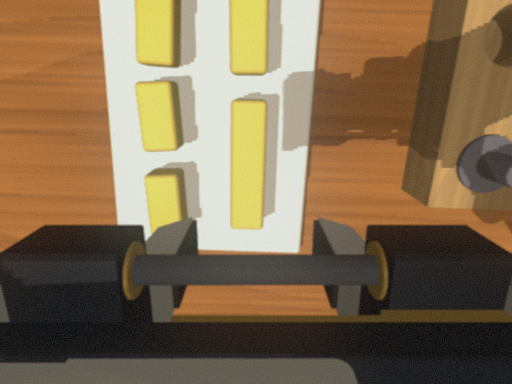

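jog_arm([
  [0.001,-0.005,0.04],
  [0,0,0.05],
  [0,0,0.05],
  [0,0,0.03],
  [0,0,0.007],
  [0,0,0],
], twist=[1.4,0,0,0,0,0])

```text
time: 23.9
tool_pos: [442.2, 308.2, 30.8]
tcp_rot: [-3.141, -0.002, -0.003]
contact_force: [-0.5, -0.6, -0.2]
grip_width: 60.1
finger_force: 0.0
```

jog_arm([
  [0,0,0],
  [0,0,0],
  [0,0,0],
  [0,0,0],
  [0,0,0],
  [0,0,-0.04],
  [0,0,-0.06],
  [0,0,-0.06],
  [0,0,0],
], twist=[0,0,0,0,0,0,0,0,0], jaw=0.0)

```text
time: 25.02
tool_pos: [443.0, 310.0, 194.1]
tcp_rot: [-3.137, -0.009, -0.002]
contact_force: [-0.0, 0.7, -2.1]
grip_width: 33.7
finger_force: 30.0
```

```bash
cat >> h.py <<'E'
def pan(u,v,z=None):  # pan frame -> world
    a=-0.046;return 519+np.cos(a)*u-np.sin(a)*v, -97.8+np.sin(a)*u+np.cos(a)*v
E
python3 -c "
from h import *
x=pan(0,62);print(x);go(*x,200,-.046)
for u,v in((-36,-62),(36,-62),(0,0)):print(pan(u,v))"
```

```text
(np.float64(521.8509943010755), np.float64(-35.865584434054476))
tcp [443.  310.  194.1] yaw -0.002 -> tool dp mm [ 79.4 345.8  -5.9] ('twist deg', np.float64(2.5))
(np.float64(480.1870869832142), np.float64(-158.07899952015973))
(np.float64(552.1109244146348), np.float64(-161.3898316117313))
(np.float64(519.0), np.float64(-97.8))
```

jog_arm([
  [0.011,0.049,0],
  [0.011,0.049,0],
  [0.011,0.049,0],
  [0.011,0.049,0],
  [0.012,0.05,0],
  [0.012,0.05,0],
  [0.012,0.05,0.02],
  [0,0,0.03],
  [0,0,0.015],
  [0,0,0],
], twist=[0,0,0,0,0,0,0,2.5,0,0])

```text
time: 26.28
tool_pos: [519.0, -36.6, 122.9]
tcp_rot: [-3.141, 0.004, -0.044]
contact_force: [-0.2, 0.2, -1.3]
grip_width: 33.9
finger_force: 30.0
```

```bash
python3 -c "
from h import *
go(*pan(0,62),118,-.046)
for n in('side','wrist'): cv2.imwrite(f'pics/{n}10.png',bot.capture(n))
S=cv2.imread('pics/side10.png')[180:300,170:390];W=cv2.imread('pics/wrist10.png')
cv2.imwrite('pics/c10.png',np.vstack([cv2.resize(S,(550,300)),cv2.resize(W,(550,300))[:300]]))
"
```

```text
tcp [519.  -36.6 122.9] yaw -0.044 -> tool dp mm [ 2.8 -0.9  4.9] ('twist deg', np.float64(0.1))
```

View pics/c10.png

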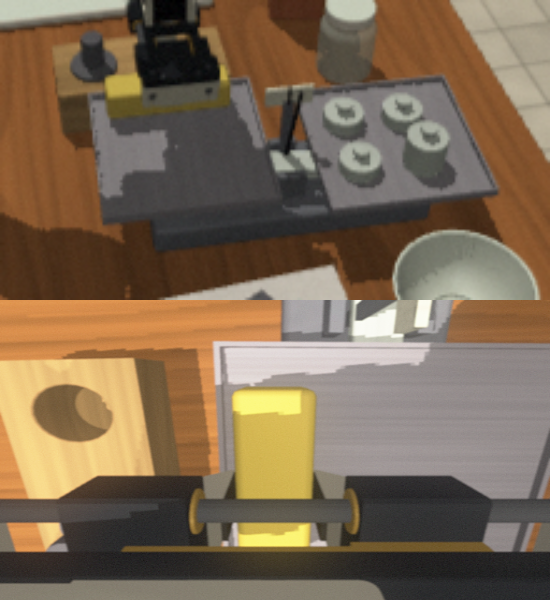

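jog_arm([
  [0.002,0,0.003],
  [0,0,0.001],
  [0,0,0],
], twist=[0,0,0])

```text
time: 26.75
tool_pos: [522.3, -37.3, 120.7]
tcp_rot: [3.141, -0.0, -0.045]
contact_force: [-0.4, 0.4, -1.1]
grip_width: 33.7
finger_force: 30.0
```

jog_arm([
  [0,0,0.003],
  [0,0,0.001],
  [0,0,0],
], twist=[0,0,0])

```text
time: 27.12
tool_pos: [522.1, -37.5, 116.3]
tcp_rot: [3.142, 0.0, -0.046]
contact_force: [-0.3, 0.1, -1.0]
grip_width: 33.9
finger_force: 30.0
```

jog_arm([
  [0,0,0.003],
  [0,0,0.001],
  [0,0,0],
], twist=[0,0,0])

```text
time: 27.5
tool_pos: [522.2, -37.5, 112.5]
tcp_rot: [3.141, 0.0, -0.046]
contact_force: [-1.1, -0.6, 2.5]
grip_width: 33.5
finger_force: 30.0
```

jog_arm([
  [0,0,-0.001],
  [0,0,0],
  [0,0,0],
  [0,0,-0.03],
  [0,0,-0.05],
  [0,-0.05,-0.02],
  [0,-0.055,0],
  [0,-0.055,0],
  [0.01,-0.055,0],
  [0.01,-0.055,0],
], twist=[0,0,0,0,0,0,0,0,0,0], jaw=0.06)

```text
time: 28.75
tool_pos: [554.6, 233.2, 213.6]
tcp_rot: [3.142, -0.001, -0.045]
contact_force: [1.4, 0.3, 0.5]
grip_width: 59.6
finger_force: 0.0
```

```bash
python3 -c "
from h import *
go(559,310.5,26,0.03)
im=bot.capture('wrist');print('wrist');tops(im,bot.camera_params('wrist'))
im=bot.capture('top');tops(im,bot.camera_params('top'));print('panbar');tops(im,bot.camera_params('top'),136)
"
```

```text
tcp [554.6 233.2 213.6] yaw -0.045 -> tool dp mm [  0.8 -77.4 187.6] ('twist deg', np.float64(-4.3))
wrist
bar [514.8 403.8  37.3  28.4] yaw -1.536
bar [563.8 321.1  63.2  30. ] yaw 0.014
bar [568.9 400.3  63.   35.7] yaw -0.041
bar [485.3 391.7  62.1  34.8] yaw 0.043
bar [540.4 313.9  27.3  20.5] yaw 0.034
bar [545.1 391.1  35.5  23.6] yaw 1.567
bar [529.2 -42.1 137.8  35.6] yaw -0.046
bar [785.6 290.8  31.8  30.1] yaw 0.029
panbar
bar [479.7 363.   57.5  32.2] yaw 0.043
bar [530.7 291.1  25.2  18.9] yaw 0.034
bar [535.  362.5  32.8  21.9] yaw 1.567
bar [520.4 -38.1 127.4  32.9] yaw -0.046
bar [757.4 269.7  29.4  27.9] yaw 0.029
```

jog_arm([
  [0.001,-0.039,0.03],
  [0,-0.039,0.04],
  [0,0,0.045],
  [0,0,0.045],
  [0,0,0.02],
  [0,0,0.007],
  [0,0,0],
], twist=[0,0,-4.3,0,0,0,0])

```text
time: 29.72
tool_pos: [559.3, 309.0, 26.7]
tcp_rot: [3.142, -0.0, 0.029]
contact_force: [0.2, -0.1, -0.3]
grip_width: 59.9
finger_force: 0.0
```

jog_arm([
  [0,0,0],
  [0,0,0],
  [0,0,0],
  [0,0,0],
  [0,0,0],
  [0,0,-0.04],
  [0,0,-0.06],
  [0,0,-0.06],
  [0,0,0],
], twist=[0,0,0,0,0,0,0,0,0], jaw=0.0)

```text
time: 30.85
tool_pos: [561.4, 310.3, 192.1]
tcp_rot: [-3.138, -0.01, 0.03]
contact_force: [-0.7, -0.1, -1.4]
grip_width: 33.8
finger_force: 30.0
```

```bash
python3 -c "
from h import *
go(*pan(-36,-62),200,-.046)
im=bot.capture('wrist');tops(im,bot.camera_params('wrist'))
"
```

```text
tcp [561.4 310.3 192.1] yaw 0.03 -> tool dp mm [-95.1 465.7  -7.9] ('twist deg', np.float64(4.3))
bar [428.8 306.6  68.8  30.9] yaw -1.541
bar [517.9 393.8  36.2  20.5] yaw -1.541
bar [516.8 309.3  75.2  73.4] yaw 0.03
bar [579.  401.9  61.4  32.1] yaw -0.064
```

jog_arm([
  [-0.011,0.052,0],
  [-0.011,0.052,0],
  [-0.011,0.052,0],
  [-0.011,0.052,0],
  [-0.01,0.052,0],
  [-0.01,0.052,0],
  [-0.01,0.052,0],
  [-0.01,0.051,0],
  [-0.011,0.051,0],
  [0,0,0.02],
], twist=[0,0,0,0,0,0,0,0,0,4.3])

```text
time: 32.15
tool_pos: [477.0, -162.8, 165.4]
tcp_rot: [3.141, 0.0, -0.052]
contact_force: [0.1, 1.7, -1.8]
grip_width: 33.9
finger_force: 30.0
```

jog_arm([
  [0,0,0.02],
  [0,0,0.02],
  [0,0,0.008],
  [0,0,0],
], twist=[0,0,0,0])

```text
time: 32.65
tool_pos: [477.1, -159.0, 117.3]
tcp_rot: [-3.141, 0.003, -0.045]
contact_force: [-0.3, 0.2, -0.7]
grip_width: 33.8
finger_force: 30.0
```

```bash
python3 -c "
from h import *
go(*pan(-36,-62),113,-.046)
"
```

```text
tcp [ 477.1 -159.   117.3] yaw -0.045 -> tool dp mm [ 3.  -1.   4.3] ('twist deg', np.float64(0.0))
```

jog_arm([
  [0.003,0,0.003],
  [0,0,0.001],
  [0,0,0],
], twist=[0,0,0])

```text
time: 33.02
tool_pos: [480.9, -159.5, 114.7]
tcp_rot: [3.141, -0.0, -0.045]
contact_force: [0.6, -0.6, -1.2]
grip_width: 33.9
finger_force: 30.0
```

jog_arm([
  [0,0,0],
  [0,0,0],
  [0,0,0],
  [0,0,-0.03],
  [0,0,-0.05],
  [0,-0.05,-0.02],
  [0,-0.06,0],
  [0,-0.06,0],
  [0,-0.06,0],
  [0,-0.06,0],
], twist=[0,0,0,0,0,0,0,0,0,0], jaw=0.06)

```text
time: 34.28
tool_pos: [493.9, 132.1, 214.7]
tcp_rot: [3.142, -0.001, -0.046]
contact_force: [0.7, -0.0, 0.5]
grip_width: 60.1
finger_force: 0.0
```

jog_arm([
  [0,-0.055,0],
  [0,-0.055,0],
  [0,-0.05,0],
  [0,-0.05,0],
  [0,0,0],
  [0,0,0],
], twist=[0,0,0,0,0,0])

```text
time: 35.02
tool_pos: [503.3, 339.6, 214.1]
tcp_rot: [3.141, 0.001, -0.045]
contact_force: [-0.5, -0.6, 0.3]
grip_width: 60.1
finger_force: 0.0
```

```bash
python3 -c "
from h import *
go(487.5,393,26,0.05)
im=bot.capture('wrist');tops(im,bot.camera_params('wrist'))
im=bot.capture('top');print('panbar');tops(im,bot.camera_params('top'),136)
"
```

```text
tcp [503.3 339.6 214.1] yaw -0.045 -> tool dp mm [-18.2 -52.6 188.1] ('twist deg', np.float64(-5.4))
bar [427.8 391.3  33.8  29.4] yaw -0.047
bar [490.7 396.4  63.9  33.4] yaw 0.059
bar [586.9 413.2  62.5  35.8] yaw -0.065
panbar
bar [466.  363.3  34.9  29.5] yaw 1.566
bar [ 479.9 -159.1   63.    32.9] yaw -0.024
bar [520.3 -38.5 127.4  33.8] yaw -0.044
bar [574.9 379.3  46.9  35.5] yaw -0.002
bar [757.4 269.7  29.4  27.9] yaw 0.029
```

jog_arm([
  [-0.016,-0.054,0.03],
  [0,0,0.04],
  [0,0,0.045],
  [0,0,0.045],
  [0,0,0.02],
  [0,0,0.007],
  [0,0,0],
], twist=[0,-5.4,0,0,0,0,0])

```text
time: 36.0
tool_pos: [490.9, 393.0, 28.5]
tcp_rot: [-3.141, -0.0, 0.048]
contact_force: [-0.0, 0.7, 0.7]
grip_width: 60.1
finger_force: 0.0
```

jog_arm([
  [0,0,0],
  [0,0,0],
  [0,0,0],
  [0,0,0],
  [0,0,0],
  [0,0,-0.04],
  [0,0,-0.06],
  [0,0,-0.06],
  [0,0,0],
], twist=[0,0,0,0,0,0,0,0,0], jaw=0.0)

```text
time: 37.12
tool_pos: [492.5, 394.9, 193.6]
tcp_rot: [-3.137, -0.009, 0.049]
contact_force: [-0.9, 0.1, -0.9]
grip_width: 33.5
finger_force: 30.0
```

```bash
python3 -c "
from h import *
go(*pan(37,-62),200,-.046)
"
```

```text
tcp [492.5 394.9 193.6] yaw 0.049 -> tool dp mm [ 33.4 558.6  -6.4] ('twist deg', np.float64(5.4))
```

jog_arm([
  [0.003,0.056,0],
  [0.003,0.056,0],
  [0.003,0.056,0],
  [0.003,0.056,0],
  [0.003,0.056,0],
  [0.003,0.056,0],
  [0.004,0.056,0],
  [0.004,0.056,0],
  [0.004,0.056,0],
  [0.004,0.055,0],
], twist=[0,0,0,0,0,0,0,0,0,0])

```text
time: 38.38
tool_pos: [550.8, -164.8, 186.5]
tcp_rot: [-3.14, 0.002, 0.049]
contact_force: [0.2, 0.1, -0.4]
grip_width: 33.8
finger_force: 30.0
```

jog_arm([
  [0,0,0.02],
  [0,0,0.03],
  [0,0,0.015],
  [0,0,0],
  [0,0,0],
], twist=[5.4,0,0,0,0])

```text
time: 39.0
tool_pos: [552.0, -163.1, 123.8]
tcp_rot: [3.141, -0.001, -0.045]
contact_force: [-0.0, 1.0, -1.6]
grip_width: 33.8
finger_force: 30.0
```

```bash
python3 -c "
from h import *
go(*pan(38,-62),113,-.046)
"
```

```text
tcp [ 552.  -163.1  123.8] yaw -0.045 -> tool dp mm [ 2.  -1.7 10.8] ('twist deg', np.float64(0.1))
```

jog_arm([
  [0.002,-0.002,0.006],
  [0,0,0.004],
  [0,0,0],
  [0,0,0],
], twist=[0,0,0,0])

```text
time: 39.5
tool_pos: [553.6, -161.2, 113.2]
tcp_rot: [3.141, -0.0, -0.046]
contact_force: [-0.6, 0.2, 0.2]
grip_width: 33.7
finger_force: 30.0
```

jog_arm([
  [0,0,0],
  [0,0,0],
  [0,0,0],
  [0,0,-0.03],
  [0,0,-0.05],
  [-0.01,-0.05,-0.02],
  [-0.02,-0.055,0],
  [-0.02,-0.055,0],
  [-0.02,-0.055,0],
  [-0.02,-0.055,0],
], twist=[0,0,0,0,0,0,0,0,0,0], jaw=0.06)

```text
time: 40.75
tool_pos: [475.3, 114.2, 213.3]
tcp_rot: [-3.142, -0.001, -0.046]
contact_force: [0.5, 1.3, 0.5]
grip_width: 59.9
finger_force: 0.0
```

jog_arm([
  [-0.02,-0.055,0],
  [-0.02,-0.055,0],
  [-0.02,-0.055,0],
  [-0.02,-0.055,0],
  [-0.02,-0.02,0],
  [0,0,0],
  [0,0,0],
], twist=[0,0,0,0,0,0,0])

```text
time: 41.62
tool_pos: [387.4, 356.4, 213.1]
tcp_rot: [3.141, -0.0, -0.046]
contact_force: [-0.1, 0.5, -0.3]
grip_width: 59.8
finger_force: 0.0
```

```bash
python3 -c "
from h import *
go(402,391,26,0.05)
im=bot.capture('wrist');tops(im,bot.camera_params('wrist'))
im=bot.capture('top');print('panbar');tops(im,bot.camera_params('top'),136)
"
```

```text
tcp [387.4 356.4 213.1] yaw -0.046 -> tool dp mm [ 13.  -35.3 187.1] ('twist deg', np.float64(-5.5))
bar [402.4 394.8  63.2  32.9] yaw 0.045
panbar
bar [ 514.4 -160.1  132.4   33.2] yaw -0.024
bar [520.3 -38.4 127.4  33.9] yaw -0.044
bar [570.8 379.6  56.5  35.4] yaw -0.06
bar [757.4 269.7  29.4  27.9] yaw 0.029
```

jog_arm([
  [0.013,-0.038,0.03],
  [0,0,0.04],
  [0,0,0.045],
  [0,0,0.045],
  [0,0,0.02],
  [0,0,0.007],
  [0,0,0],
], twist=[0,-5.4,0,0,0,0,0])

```text
time: 42.6
tool_pos: [402.4, 393.9, 26.3]
tcp_rot: [-3.142, -0.0, 0.048]
contact_force: [-0.0, 0.1, 0.4]
grip_width: 60.3
finger_force: 0.0
```

jog_arm([
  [0,0,0],
  [0,0,0],
  [0,0,0],
  [0,0,0],
  [0,0,0],
  [0,0,-0.04],
  [0,0,-0.06],
  [0,0,-0.06],
  [0,0,0],
], twist=[0,0,0,0,0,0,0,0,0], jaw=0.0)

```text
time: 43.72
tool_pos: [403.7, 395.9, 191.0]
tcp_rot: [-3.136, -0.008, 0.049]
contact_force: [0.7, -0.3, -0.4]
grip_width: 33.7
finger_force: 30.0
```

```bash
python3 -c "
from h import *
go(*pan(0,-1),200,-.035)
"
```

```text
tcp [403.7 395.9 191. ] yaw 0.049 -> tool dp mm [ 90.9 499.8  -9. ] ('twist deg', np.float64(4.8))
```

jog_arm([
  [0.01,0.055,0],
  [0.01,0.055,0],
  [0.01,0.056,0],
  [0.01,0.056,0],
  [0.01,0.056,0],
  [0.01,0.056,0],
  [0.01,0.056,0],
  [0.01,0.056,0],
  [0.01,0.055,0],
  [0,0,0],
], twist=[0,0,0,0,0,0,0,0,0,4.8])

```text
time: 44.98
tool_pos: [515.8, -105.4, 184.1]
tcp_rot: [3.141, 0.002, -0.042]
contact_force: [-1.4, 0.6, -1.2]
grip_width: 33.6
finger_force: 30.0
```

jog_arm([
  [0,0,0.02],
  [0,0,0],
  [0,0,0],
], twist=[0,0,0])

```text
time: 45.35
tool_pos: [515.9, -101.6, 165.8]
tcp_rot: [-3.141, 0.001, -0.035]
contact_force: [-0.3, 0.7, -0.7]
grip_width: 33.4
finger_force: 30.0
```

```bash
python3 -c "
from h import *
go(519,-99.3,113,-.035)
"
```

```text
tcp [ 515.9 -101.6  165.8] yaw -0.035 -> tool dp mm [ 3.  -2.4 52.8] ('twist deg', np.float64(0.0))
```

jog_arm([
  [0.003,-0.002,0.02],
  [0,0,0.025],
  [0,0,0.008],
  [0,0,0.004],
  [0,0,0.003],
  [0,0,0.002],
  [0,0,0.002],
  [0,0,0],
], twist=[0,0,0,0,0,0,0,0])

```text
time: 46.35
tool_pos: [519.1, -99.9, 102.1]
tcp_rot: [3.141, -0.0, -0.035]
contact_force: [0.1, 0.4, 0.0]
grip_width: 34.1
finger_force: 30.0
```

jog_arm([
  [0,0,0],
  [0,0,0],
  [0,0,0],
  [0,0,0],
], twist=[0,0,0,0], jaw=0.041)

```text
time: 46.85
tool_pos: [519.1, -99.9, 102.1]
tcp_rot: [3.141, -0.0, -0.035]
contact_force: [-0.6, 0.1, -1.0]
grip_width: 40.9
finger_force: 0.0
```

jog_arm([
  [0,0,-0.003],
  [0,0,-0.01],
  [0,0,-0.03],
  [0,0,-0.05],
  [0,0,-0.05],
  [-0.05,0,0],
  [-0.05,0,0],
  [0,-0.05,0],
  [0,-0.05,0],
  [0,0,0],
], twist=[0,0,0,0,0,0,0,0,0,0])

```text
time: 48.1
tool_pos: [422.4, 6.0, 246.0]
tcp_rot: [-3.141, -0.001, -0.031]
contact_force: [-0.5, -0.6, 0.3]
grip_width: 41.2
finger_force: 0.0
```

```bash
python3 -c "
from h import *
T=bot.capture('top');c=bot.camera_params('top')
for z in (136,122):print(z);tops(T,c,z)
S=bot.capture('side')
cv2.imwrite('pics/fin.png',np.hstack([cv2.resize(S[170:384,170:400],(430,400)),cv2.resize(T[100:300,90:430],(370,218)) if 0 else cv2.resize(T[100:290,190:430],(370,400))]))
"
```

```text
136
bar [514.3 -99.6  60.5  33. ] yaw -0.015
bar [ 513.  -157.3  129.6   33.2] yaw -0.023
bar [537.  -38.5  88.8  33.4] yaw -0.052
bar [570.8 379.6  56.5  35.4] yaw -0.06
bar [757.4 269.7  29.4  27.9] yaw 0.029
122
bar [ 515.7 -101.    61.2   33.4] yaw -0.015
bar [ 514.4 -159.5  131.3   33.7] yaw -0.023
bar [538.6 -39.1  90.   33.9] yaw -0.052
bar [572.9 384.5  57.2  35.9] yaw -0.06
bar [762.  273.1  29.8  28.2] yaw 0.029
```

View pics/fin.png

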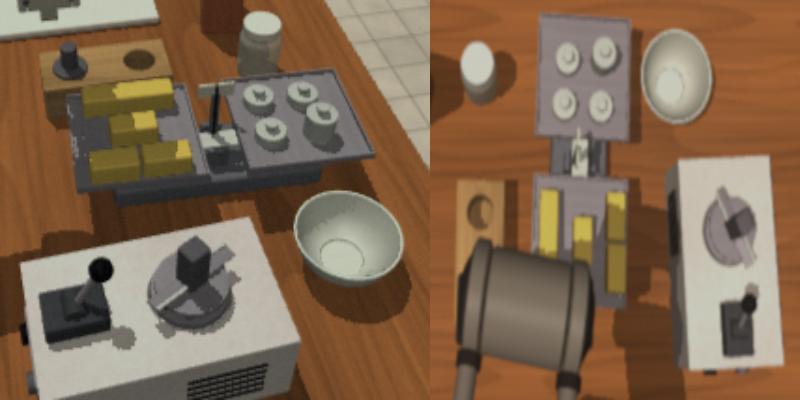

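jog_arm([
  [0,-0.05,0],
  [0,-0.05,0],
  [0,-0.05,0],
  [0,0,0],
  [0,0,0],
  [0,0,0],
  [0,0,0],
  [0,0,0],
  [0,0,0],
  [0,0,0],
], twist=[0,0,0,0,0,0,0,0,0,0])

```text
time: 49.45
tool_pos: [427.9, 153.4, 245.0]
tcp_rot: [3.141, -0.0, -0.035]
contact_force: [-0.3, -0.5, 0.3]
grip_width: 40.8
finger_force: 0.0
```

```bash
python3 -c "
from h import *
T=bot.capture('top');c=bot.camera_params('top')
for z in (136,122,108):print(z);tops(T,c,z,200)
print(bot.close_job())
"
```

```text
136
bar [514.2 -98.2  60.7  30.3] yaw -0.015
bar [ 512.9 -157.   129.6   33.2] yaw -0.028
bar [517.7 -37.9 127.1  33.2] yaw -0.04
bar [570.8 379.6  56.5  35.4] yaw -0.06
122
bar [515.6 -99.7  61.5  30.7] yaw -0.015
bar [ 514.3 -159.2  131.3   33.6] yaw -0.028
bar [519.1 -38.6 128.8  33.6] yaw -0.04
bar [572.9 384.5  57.2  35.9] yaw -0.06
108
bar [ 516.9 -101.1   62.3   31.1] yaw -0.015
bar [ 515.6 -161.4  133.    34.1] yaw -0.028
bar [520.5 -39.2 130.4  34. ] yaw -0.04
bar [575.  389.3  57.9  36.4] yaw -0.06
the job is handed in; nothing more can be done
None
```

The job is handed in at about 50 s with no verdict returned: plug in the block's empty hole, blade home on the dogs, clamp lever thrown to its stop, and one long and three short bars on the pan (375 g against 375 g of weights), the beam looking level in the last pictures.

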